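Fit a soap refill into the counter dispenser

ROBOT

A 7-joint arm with a two-finger parallel gripper is mounted at the origin on the work surface. World frame = base frame: x ahead of the robot, y to its left, z up, the work surface at z = 0. Lengths are in m, angles in rad, forces in N, time in s.
With the tool pointing down it reaches from about 0.4 to 0.85 m from the base axis. Payload 6.9 kg.
Tool frame: the origin (TCP) lies on the mounting face of the last link; the fingertips stand 173 mm ahead of it and the grasp point (between the pads) lies 155 mm ahead of it; z points along the fingers, y is the line along which they close (so a half turn about z gives the same grasp; the last joint's range is limited). The gripper opens to 85 mm and grips with 20 to 120 N. Pads are 22 mm wide; open, the fingers measure 114 mm over their backs; the gripper's body (76 mm by 85 mm) begins 54 mm behind the grasp point. The pads swing forward as they close: fully open they stand 13 mm farther back than shut.
Start: joints at [0.105, 0.507, -0.238, 1.5, 0.126, 1.149, -0.155], TCP at [0.625, -0, 0.405] pointing down, gripper open.
Joint ranges: [-3.08, 3.08], [-0.24, 2.05], [-1.43, 1.35], [0, 2.5], [-1.52, 4.66], [0.17, 1.96], [-2.89, 2.89]. Speed limits (rad/s): [2.39, 2.39, 3.14, 3.14, 3.14, 3.14, 3.14].

INTERFACE

Orientations are given as a 3x3 rotation matrix whose columns are the frame's x, y, z axes.
In Python, from workcell import arm gives the robot as it stands.
- The arm moves only by the tool jog_arm, never from a script. Its argument "deltas" is a list of rows, each an object of numbers: "wx", "wy", "wz": the turn, a rotation vector about the tool's x, y, z in degrees; "dx", "dy", "dz": the shift along the tool's x, y, z in cm; "gripper": the finger opening in cm, from 0 to 8.54. A call has 1 to 8 rows; each row is the pose to reach, as a shift and turn from the pose commanded when the call began, along the tool's axes at that moment; what a row does not reach only later rows make up. A row lasts 1/8 s, in which the tool goes at most 62.5 mm and 10.7 degrees, less where a joint would pass 70% of its speed; a pose out of reach is approached as far as the arm can. A call with a gripper value outside its range is refused whole. The fingers move at their own pace and stop on an object; the grip force is fixed at half the most. Time passes only in rows, so rows that repeat a pose let the fingers close. It gives the time, the measured TCP pose, the force and the opening at its end, in the units of the state.
- arm.read_state(): the state, without advancing time (a new reading comes with each control period).
- arm.get_image(name): name is "scene" or "side" or "wrist"; returns the picture (384x512x3 uint8, red, green, blue); there is no depth.
- arm.camera_model(name): a dict with "mtx" (3x3 intrinsics, pixels), "eye" and "attitude" of the camera in the world; the wrist camera has in their place "mount" (4x4, takes a point from camera to tool coordinates, whose origin is the TCP and whose axes are the flange's). Camera axes: x right, y down, z forward; pixel columns grow to the right and rows downward; lengths in m; the calibration is good to about 2 mm. A picture is of the moment at which its call begins: read the wrist's pose just before it. camera_model takes no time and is no camera call.
- arm.job_done(): hands the job in, once; it reports no verdict.
The state is a dict: "time": time; "joint_positions": joint angles; "joint_velocities": joint speeds; "tau": joint torques, N m; "eef_pos": TCP position; "orientation": TCP orientation; "contact_force": force on the tool from outside, world axes, zero at the start; "torque": the same for the moment, N m; "width": finger opening in m.
Only numpy, scipy, OpenCV 4.12 (cv2) and the standard library are available. Lean on these libraries where they do the work, as an engineer would, in place of code of your own. Each camera call takes 0.05 s, during which the arm holds its last target. There are 200 camera calls.

TASK

Fit the fresh soap refill into the empty dispenser on the counter: slide its flanged neck sideways into the slot of the neck plate, flange under the plate and shoulder above it, past the sprung catches until it is fully home, and let it go. Then swing the dispenser's cover shut. Feel your way and be gentle, as pressing with about 4 kg cracks the plastic, and leave the other containers where they stand.

Things in the scene. Friction and masses are not known exactly. Their poses are not given: they have to be found in the camera images.
- dispenser: White soap dispenser fixed to the counter: foot 175x150 mm, back housing 116 wide x 265 tall. Origin on the counter straight below the seat; x = way the refill is slid in, z up. Housing front at x=+52. Grey neck plate sticks out level from it, 6 thick, 100 wide, x -45 to +55; slot 35 wide along x from its open end at -x, flaring to 54 wide over the last 11; slot end wall at x=+16.
- seat (a point): Point on the refill's axis when home (neck against the slot's end), 132 mm up, level with the foot of the plate's guide strips. The plate's mid-thickness is clamped 5 to 25 mm above this point: that is not measured and must be felt, e.g. by resting the flange on the plate. Sprung rollers 10 mm before the seat narrow the slot to 27 mm; the neck snaps past them at 5 to 10 N and stays.
- cover (a joint): Cover of the dispenser, a white shell (110 deep, 122 wide, z 127 to 268 mm) open at back and underside, on an upright hinge at x=+50, y=+61 mm in the dispenser's axes. 0 = shut, grows to 2.2 rad as it swings out to the dispenser's +y side. It stays where it is left; about 0.5 N at its edge moves it.
- cover_edge (a point): Point on the outside of the cover's front face, 12 mm from its free edge, 227 mm above the counter: push the cover shut here. Shut, it lies at x=-60, y=-49 mm in the dispenser's axes. Its frame's -x axis points out of the front face.
- refill_mid (a point): Refill: stiff white bottle 105 mm tall on the counter, 56 mm across (at 28 to 99 mm up), weighing 0.2 to 0.35 kg. This point: its centre, 52.5 mm above the underside. It stands on a grey flange 50 across, 6 thick; above it a neck 32 across, 9 high; then a shoulder 48 across (15 mm up). Axis z up.
- cleaner_mid (a point): Bystander: white bottle of the same girth with a grey screw cap on top and no flange, 56 mm across, 115 mm tall; the point is its centre, 57.5 mm up.
- tub_mid (a point): Bystander: white tub with a black lid, 90 mm across, 75 mm tall; the point is its centre.
- sprayer_mid (a point): Bystander: clear trigger-spray bottle, 76 mm across, about 217 mm tall; the point is 105 mm up its axis.

How it is judged:
By the outcome, as a careful person would: the job done as asked, in the order asked, and still so for the second after the job is handed in, with the robot touching nothing.
It also fails if it takes over 64 s, if anything falls off the work surface, if the arm or the gripper's body presses on something with over 40 N, if the wrist force passes 120 N, or if a joint passes its speed limit or range.

## Working session

There is one attempt and no reset: what is moved stays moved. The work goes in short steps, Python scripts to look and compute and a tool call to move; the robot and the scene stay as the last step left them, time stands still between calls to the robot, and variables do not carry over. Pictures are saved under pics/ and viewed, on a budget of 10 in all, crops included, one or two more only if the job needs it, and the job is handed in when it is done.

Besides the shell and the picture viewer there is one more tool, called after "Emit:" in YAML: its name, and indented under it one key for each argument. jog_arm: Moves the arm, as the interface text tells. Its arguments: {"type":"object","properties":{"deltas":{"type":"array"}},"required":["deltas"]}

```bash
ls; mkdir -p pics; python3 - <<'E'
from workcell import arm
import cv2, numpy as np, json
np.set_printoptions(precision=4,suppress=True)
s=arm.read_state(); print(s['time'],s['eef_pos'],s['orientation'],s['contact_force'],s['width'])
for n in ['scene','side','wrist']:
    m=arm.camera_model(n); print(n,{k:np.array(v).tolist() for k,v in m.items()})
a=arm.get_image('scene');b=arm.get_image('side');c=arm.get_image('wrist')
for n,i in zip('abc',(a,b,c)): cv2.imwrite(f'pics/{n}0.png',i[:,:,::-1])
E
```

```text
pics
0.0 [ 0.6248 -0.0001  0.4038] [[-0.      1.     -0.0017]
 [ 1.      0.     -0.    ]
 [-0.     -0.0017 -1.    ]] [-0.2259  0.2353 -0.1498] 0.08514250520507856
scene {'mtx': [[422.8762565187956, 0.0, 263.74170764283394], [0.0, 422.8762565187956, 190.12437424706485], [0.0, 0.0, 1.0]], 'eye': [0.8743715287530265, -0.240092183297143, 1.0989242148810547], 'attitude': [[0.5606625573081641, 0.7846572910432754, -0.2645192477784896], [0.8280165580756301, -0.5286489157758859, 0.18686600386792393], [0.006787958843135955, -0.32379508869284734, -0.9461028824356974]]}
side {'mtx': [[370.6110208055902, 0.0, 261.48969196967226], [0.0, 370.6110208055902, 187.3419351259787], [0.0, 0.0, 1.0]], 'eye': [0.4600271839161405, -0.226669867589827, 0.8388436870277014], 'attitude': [[0.6732781490363037, -0.6989744898029924, 0.24110411990444158], [-0.7393547162033631, -0.6332934282044401, 0.2286788958800359], [-0.0071510599279615075, -0.33222597188918623, -0.9431727126800227]]}
wrist {'mtx': [[278.8226244816457, 0.0, 255.2316307241053], [0.0, 278.8226244816457, 190.35447742029464], [0.0, 0.0, 1.0]], 'mount': [[0.0004210995503954481, -0.9553907097962732, -0.2953445687838863, 0.07493394360661035], [0.9999999097206057, 0.0003855190355833285, 0.0001787004499530596, -0.00140256106090908], [-5.6867796399338704e-05, -0.295344617371037, 0.9553907858860723, 0.02962552502637983], [0.0, 0.0, 0.0, 1.0]]}
```

View pics/a0.png

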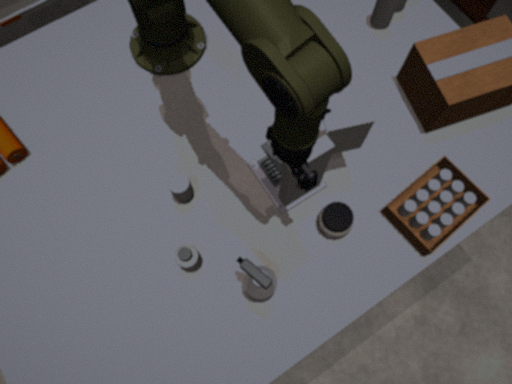

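View pics/b0.png

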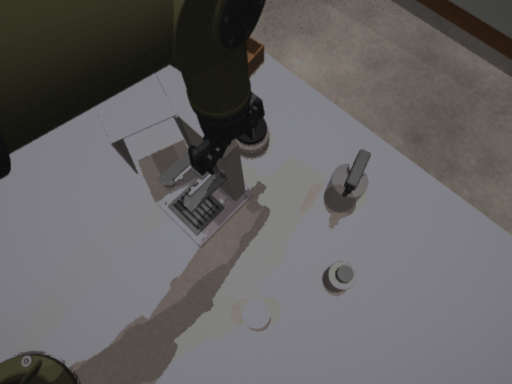

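Scene view: refill near (181,188), cleaner with grey cap (187,256), tub (336,219), sprayer (258,285), dispenser around (290,180) under the gripper. Side view: refill (256,313), cleaner (342,275), dispenser around (190,180) with its drip grid at (200,210), and a cover outline near (140,110).

View pics/c0.png

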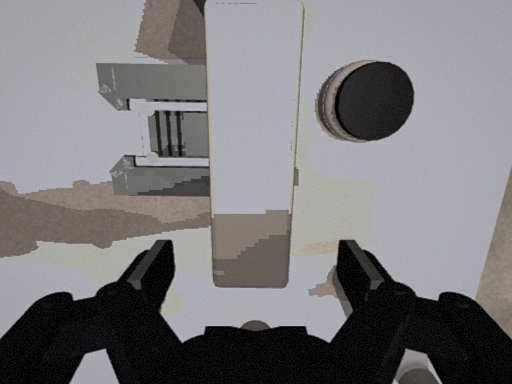

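Wrist view: the dispenser housing's top is the white strip (cols 205–303, rows 0–288). The grey plate with its slot opening toward image-left (world −x) has arms at rows 63–110 and 155–195, and the tub is at (372,100). Next, rough positions.

```bash
cat > h.py <<'E'
from workcell import arm
import numpy as np, cv2
np.set_printoptions(precision=4,suppress=True)
def cam(n,s=None):
    m=arm.camera_model(n); K=np.array(m['mtx'])
    if n!='wrist': return K,np.array(m['attitude']),np.array(m['eye'])
    s=s or arm.read_state(); M=np.array(m['mount']); R=np.array(s['orientation'])
    return K,R@M[:3,:3],np.array(s['eef_pos'])+R@M[:3,3]
def ray(c,uv):
    K,R,e=c; d=R@np.linalg.solve(K,[uv[0],uv[1],1]); return e,d/np.linalg.norm(d)
def plane(c,uv,z):
    e,d=ray(c,uv); return e+d*(z-e[2])/d[2]
def cross(r1,r2):
    (e1,d1),(e2,d2)=r1,r2
    t=np.linalg.lstsq(np.c_[d1,-d2],e2-e1,rcond=None)[0]
    p,q=e1+t[0]*d1,e2+t[1]*d2; return (p+q)/2,np.linalg.norm(p-q)
def proj(c,p):
    K,R,e=c; v=K@(R.T@(np.array(p)-e)); return v[:2]/v[2]
E
python3 - <<'E'
from h import *
S=cam('scene');D=cam('side');W=cam('wrist')
print('refill',plane(S,(180,183),.105),plane(D,(256,313),.105),cross(ray(S,(180,183)),ray(D,(256,313))))
print('cleaner',plane(S,(184,252),.115),plane(D,(345,273),.115))
print('tub',plane(S,(337,217),.075),plane(D,(250,128),.075))
print('spray',plane(D,(350,183),.1),plane(S,(260,285),.1))
for z in(.137,.147,.157): print(z,[plane(W,p,z)[:2] for p in((97,63),(113,196),(120,110),(128,155),(208,109),(208,157))])
for p in((205,2),(303,2),(212,288),(290,288)): print('hous',plane(W,p,.265))
for n in 'ab':
    i=cv2.imread(f'pics/{n}0.png'); u,v=((180,188) if n=='a' else (256,313))
    g=cv2.cvtColor(i,cv2.COLOR_BGR2GRAY)[v-24:v+24:3,u-24:u+24:2]; print(g)
E
```

```text
refill [ 0.4642 -0.2065  0.105 ] [ 0.456  -0.2094  0.105 ] (array([ 0.4559, -0.2074,  0.085 ]), np.float64(0.003021244733279763))
cleaner [ 0.6217 -0.2862  0.115 ] [ 0.6239 -0.2864  0.115 ]
tub [0.7497 0.0746 0.075 ] [0.7452 0.0764 0.075 ]
spray [ 0.782  -0.1799  0.1   ] [ 0.7828 -0.1803  0.1   ]
0.137 [array([0.4994, 0.1055]), array([ 0.4955, -0.0039]), array([0.5124, 0.0702]), array([0.514 , 0.0331]), array([0.5845, 0.0711]), array([0.5825, 0.0314])]
0.147 [array([0.5047, 0.1042]), array([ 0.5009, -0.0006]), array([0.5171, 0.0704]), array([0.5186, 0.0349]), array([0.5861, 0.0712]), array([0.5843, 0.0333])]
0.157 [array([0.5099, 0.103 ]), array([0.5063, 0.0027]), array([0.5217, 0.0706]), array([0.5232, 0.0367]), array([0.5878, 0.0714]), array([0.586 , 0.0351])]
hous [0.6062 0.108  0.265 ]
hous [0.6395 0.108  0.265 ]
hous [ 0.6034 -0.0061  0.265 ]
hous [ 0.6393 -0.006   0.265 ]
[[121 123 126 121 121 125 121 122 120 121 119 123 121 121 119 118 119 120
  121 119 121 113 104  85]
 [122 119 121 123 124 123 122 122 124 121 120 119 120 121 117 118 120 123
  120 118 121 120 120 123]
 [122 1
[... 2324 characters left out ...]
24 121 123 122 127 127 127 128 127 128 128 127 127 128 128 128 128
  127 118 126 126 126 125]
 [124 123 123 121 121 121 127 127 127 127 127 128 127 128 128 128 128 127
  125  94 126 126 126 126]
 [125 123 121 122 121 122 127 127 128 128 127 127 128 127 126 127 128 126
  102 100 126 126 128 127]
 [126 126 125 125 127 126 126 127 124 127 128 127 127 127 127 128 122  98
  104 128 127 127 127 126]
 [126 126 127 127 128 127 128 127 126 107 107 118 121 116 109  98  97 104
  127 127 126 127 128 128]
 [127 127 128 127 127 126 127 127 127 127 125 125 106 106 124 122 126 128
  127 126 127 127 127 127]
 [126 127 126 127 127 127 126 126 126 126 127 126 127 127 126 127 127 127
  127 126 126 127 126 127]]
```

Emit:
jog_arm:
  deltas:
    - {"dz":-3,"dx":-3,"wz":0}
    - {"dz":-3,"dx":-8,"wz":-10}
    - {"dz":-2,"dx":-12,"dy":-3,"wz":-20}
    - {"dz":0,"dx":-15,"dy":-7,"wz":-30}
    - {"dz":2,"dx":-18,"dy":-11,"wz":-40}
    - {"dz":4,"dx":-20.8,"dy":-15,"wz":-50}
    - {"dz":4,"dx":-20.8,"dy":-16.7,"wz":-60}
    - {"dz":4,"dx":-20.8,"dy":-16.7,"wz":-70}

```text
$.deltas[0]: bad value
```

Emit:
jog_arm:
  deltas:
    - {"wz":-10}
    - {"wz":-18.3}
    - {"wz":-18.3}

```text
$.deltas[0]: bad value
```

```bash
python3 - <<'E'
from h import *
s=arm.read_state(); c=arm.get_image('wrist'); print(s['time'],s['eef_pos'],s['orientation'],s['contact_force'],s['joint_positions'])
a=arm.get_image('side');b=arm.get_image('scene')
cv2.imwrite('pics/m1.png',np.vstack([np.hstack([cv2.resize(c,(400,300)),cv2.resize(a[40:280,60:380],(400,300))]),np.hstack([cv2.resize(b[100:340,140:460],(400,300))]*2)])[:,:,::-1])
for n,i in zip('abc',(a,b,c)): cv2.imwrite(f'pics/{n}1.png',i[:,:,::-1])
E
```

```text
0.15 [ 0.6249 -0.0001  0.404 ] [[ 0.      1.     -0.0014]
 [ 1.     -0.     -0.    ]
 [-0.     -0.0014 -1.    ]] [ 0.0422 -0.6505 -0.1017] [ 0.1055  0.5082 -0.2375  1.5009  0.1257  1.1489 -0.1548]
```

View pics/m1.png

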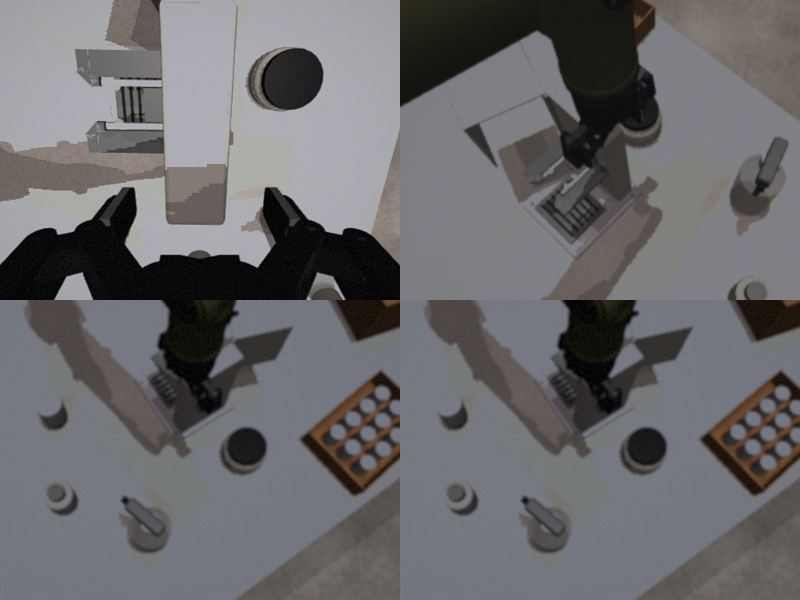

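The moves were refused, so nothing has changed. The picture repeats the first views and shows the open cover on the dispenser's +y side, upper left of the plate. I'll send full rows this time.

Emit:
jog_arm:
  deltas:
    - {"wx":0,"wy":0,"wz":0,"dx":-3,"dy":0,"dz":-3,"gripper":8.5}
    - {"wx":0,"wy":0,"wz":-10,"dx":-8,"dy":0,"dz":-3,"gripper":8.5}
    - {"wx":0,"wy":0,"wz":-20,"dx":-12,"dy":-3,"dz":-2,"gripper":8.5}
    - {"wx":0,"wy":0,"wz":-30,"dx":-15,"dy":-7,"dz":0,"gripper":8.5}
    - {"wx":0,"wy":0,"wz":-40,"dx":-18,"dy":-11,"dz":2,"gripper":8.5}
    - {"wx":0,"wy":0,"wz":-50,"dx":-20.8,"dy":-15,"dz":4,"gripper":8.5}
    - {"wx":0,"wy":0,"wz":-60,"dx":-20.8,"dy":-16.7,"dz":4,"gripper":8.5}
    - {"wx":0,"wy":0,"wz":-70,"dx":-20.8,"dy":-16.7,"dz":4,"gripper":8.5}

```text
time: 1.3
eef_pos: [0.4564, -0.2088, 0.3646]
orientation: [[-0.941, 0.339, -0.001], [0.339, 0.941, -0.0], [0.001, -0.001, -1.0]]
contact_force: [-0.1, 0.0, 0.1]
width: 0.0849
```

Emit:
jog_arm:
  deltas:
    - {"wx":0,"wy":0,"wz":-10,"dx":0,"dy":0,"dz":0,"gripper":8.5}
    - {"wx":0,"wy":0,"wz":-18.3,"dx":0,"dy":0,"dz":0,"gripper":8.5}
    - {"wx":0,"wy":0,"wz":-18.3,"dx":0,"dy":0,"dz":0,"gripper":8.5}

```text
time: 1.68
eef_pos: [0.4579, -0.2082, 0.3647]
orientation: [[-1.0, 0.031, 0.0], [0.031, 1.0, 0.0], [-0.0, 0.0, -1.0]]
contact_force: [-0.1, -0.3, 0.4]
width: 0.0853
```

```bash
python3 - <<'E'
from h import *
s=arm.read_state(); c=arm.get_image('wrist'); print(s['time'],s['eef_pos'],s['orientation'],s['contact_force'],s['joint_positions'])
a=arm.get_image('side');b=arm.get_image('scene')
cv2.imwrite('pics/m2.png',np.vstack([np.hstack([cv2.resize(c,(400,300)),cv2.resize(a[120:320,160:427],(400,300))]),np.hstack([cv2.resize(a[40:240,80:347],(400,300)),cv2.resize(b[80:260,200:440],(400,300))])])[:,:,::-1])
for n,i in zip('abc',(a,b,c)): cv2.imwrite(f'pics/{n}2.png',i[:,:,::-1])
E
```

```text
1.675 [ 0.4579 -0.2082  0.3647] [[-0.9995  0.031   0.    ]
 [ 0.031   0.9995  0.0003]
 [-0.      0.0003 -1.    ]] [-0.0711 -0.3088  0.3829] [ 0.8094  0.4012 -0.6093  1.8727  0.2775  0.9527  1.6145]
```

View pics/m2.png

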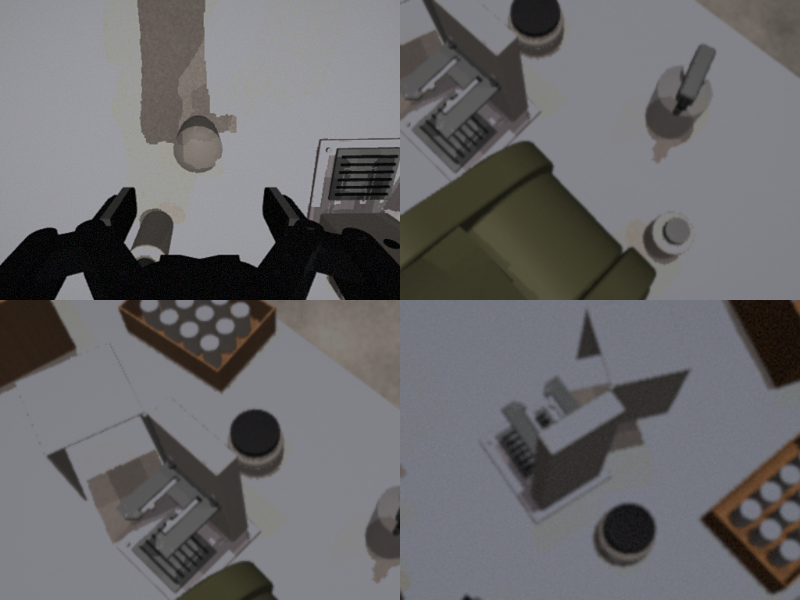

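Wrist view: the refill's top disc is near (252,188), almost under the tool, with the cleaner's cap at (195,310). Side crop: the plate arms and slot are clear, and the cover stands open with its top face at crop (17–145, 345–455). Next I'll fit the refill circle and the plate corners.

```bash
python3 - <<'E'
from h import *
c=cv2.imread('pics/c2.png'); s=arm.read_state(); W=cam('wrist',s)
g=cv2.GaussianBlur(cv2.cvtColor(c,cv2.COLOR_BGR2GRAY),(5,5),0)
o=cv2.HoughCircles(g,cv2.HOUGH_GRADIENT,1,10,param1=60,param2=12,minRadius=25,maxRadius=40)
for q in (o[0] if o is not None else []):
    if abs(q[0]-252)<25 and abs(q[1]-185)<30: print(q,plane(W,q[:2],.102))
hsv=cv2.cvtColor(c,cv2.COLOR_BGR2HSV); print(hsv[140:230:6,252]); print(hsv[188,200:300:6])
S=cam('scene');D=cam('side')
f=lambda p:(80+p[0]/1.498,40+p[1]-300 and 40+(p[1]-300)/1.5)
h=lambda p:(200+(p[0]-400)/1.667,80+(p[1]-300)/1.667)
P={'plate end arm +y':((122,510),(503,403)),'arm -y outer tip':((155,548),(0,0))}
for z in(.147,.158,.165): print(z,'armtips side',plane(D,f((120,508)),z),plane(D,f((158,548)),z),'scene',plane(S,h((503,408)),z),plane(S,h((548,382)),z))
for z in (.265,.268): print('cover side',[plane(D,f(p),z)[:2] for p in((48,455),(143,414),(110,345),(17,385))])
print('hous side',[plane(D,f(p),.265)[:2] for p in((145,415),(238,460))],'scene',[plane(S,h(p),.265)[:2] for p in((541,440),(626,407),(609,385))])
E
```

```text
[252.5 189.5  31.6] [ 0.4524 -0.2107  0.102 ]
[258.5 181.5  33.8] [ 0.4453 -0.2053  0.102 ]
[[ 11  39 123]
 [ 16  30 112]
 [  8  31  66]
 [ 14  42  66]
 [ 19  32 113]
 [ 15  29 123]
 [  9  26 127]
 [ 16  28 139]
 [ 12  25 132]
 [ 11  32 129]
 [ 15  29 125]
 [ 17  29 125]
 [ 14  24 119]
 [ 15  22  93]
 [ 48   8 158]]
[[ 50   5 156]
 [ 26  13 152]
 [ 26  13 153]
 [ 37  15 157]
 [ 14  28 100]
 [ 16  27 103]
 [ 14  29 132]
 [ 18  30 128]
 [ 11  28 128]
 [ 15  31 133]
 [ 10  30 129]
 [ 13  24 130]
 [ 17  33 125]
 [  9  30 121]
 [  0   4 135]
 [115  10 160]
 [115  10 160]]
0.147 armtips side [0.5143 0.1037 0.147 ] [0.5099 0.0258 0.147 ] scene [0.5075 0.0103 0.147 ] [0.5097 0.0903 0.147 ]
0.158 armtips side [0.5135 0.0985 0.158 ] [0.5091 0.0218 0.158 ] scene [0.5118 0.0074 0.158 ] [0.5139 0.0865 0.158 ]
0.165 armtips side [0.5129 0.0951 0.165 ] [0.5086 0.0193 0.165 ] scene [0.5145 0.0055 0.165 ] [0.5166 0.0841 0.165 ]
cover side [array([0.4935, 0.1568]), array([0.6035, 0.1148]), array([0.6427, 0.216 ]), array([0.5289, 0.2566])]
cover side [array([0.4934, 0.1548]), array([0.6027, 0.113 ]), array([0.6418, 0.2136]), array([0.5285, 0.254 ])]
hous side [array([0.6041, 0.1121]), array([ 0.6353, -0.0093])] scene [array([ 0.6173, -0.0056]), array([0.6411, 0.1128]), array([0.6033, 0.1134])]
```

```bash
python3 - <<'E'
import cv2,numpy as np
a=cv2.imread('pics/a2.png');c=cv2.imread('pics/c2.png')
A=cv2.resize(a[60:200,80:260],None,fx=4,fy=4,interpolation=cv2.INTER_CUBIC)
cl=cv2.createCLAHE(3,(4,4)); A=cv2.cvtColor(A,cv2.COLOR_BGR2GRAY);A=cl.apply(A)
cv2.imwrite('pics/z2.png',A); print(A.shape)
E
```

```text
(560, 720)
```

View pics/z2.png

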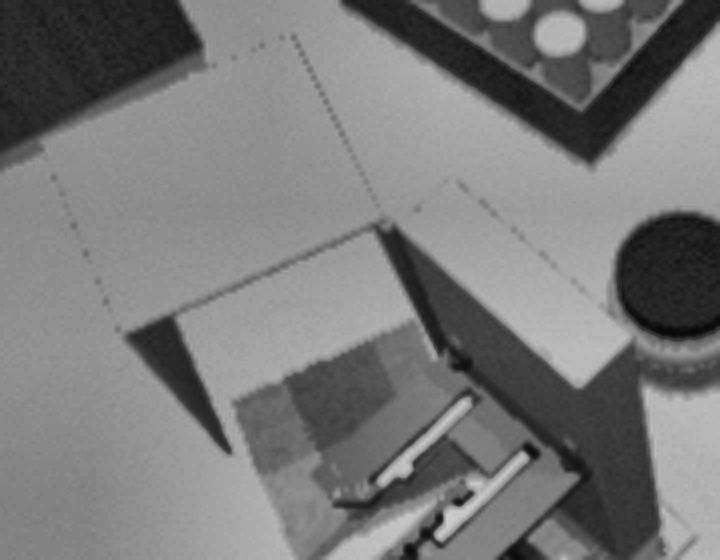

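The zoom shows the cover's top face corners, with zoom pixels (120,332) and (385,222) marking its open back edge. That puts the hinge near (0.603,0.113) and the cover open about 1.9 rad. Refill is at about (0.453,−0.210). Descending to grasp.

Emit:
jog_arm:
  deltas:
    - {"wx":0,"wy":0,"wz":0,"dx":0.5,"dy":-0.2,"dz":5,"gripper":8.5}
    - {"wx":0,"wy":0,"wz":0,"dx":0.5,"dy":-0.2,"dz":10,"gripper":8.5}
    - {"wx":0,"wy":0,"wz":0,"dx":0.5,"dy":-0.2,"dz":14.3,"gripper":8.5}
    - {"wx":0,"wy":0,"wz":0,"dx":0.5,"dy":-0.2,"dz":14.3,"gripper":8.5}
    - {"wx":0,"wy":0,"wz":0,"dx":0.5,"dy":-0.2,"dz":14.3,"gripper":6.5}
    - {"wx":0,"wy":0,"wz":0,"dx":0.5,"dy":-0.2,"dz":14.3,"gripper":5}
    - {"wx":0,"wy":0,"wz":0,"dx":0.5,"dy":-0.2,"dz":14.3,"gripper":4}
    - {"wx":0,"wy":0,"wz":0,"dx":0.5,"dy":-0.2,"dz":14.3,"gripper":4}

```text
time: 2.82
eef_pos: [0.4536, -0.21, 0.2239]
orientation: [[-1.0, 0.03, 0.003], [0.03, 1.0, -0.002], [-0.003, -0.002, -1.0]]
contact_force: [-1.6, 0.9, 5.4]
width: 0.0551
```

Emit:
jog_arm:
  deltas:
    - {"wx":0,"wy":0,"wz":0,"dx":0,"dy":0,"dz":0,"gripper":4}
    - {"wx":0,"wy":0,"wz":0,"dx":0,"dy":0,"dz":0,"gripper":4}

```text
time: 3.08
eef_pos: [0.4536, -0.21, 0.2239]
orientation: [[-1.0, 0.03, 0.004], [0.03, 1.0, -0.002], [-0.004, -0.002, -1.0]]
contact_force: [-1.8, -0.5, 5.7]
width: 0.055
```

Emit:
jog_arm:
  deltas:
    - {"wx":0,"wy":0,"wz":0,"dx":0,"dy":0,"dz":-3,"gripper":4}
    - {"wx":0,"wy":0,"wz":0,"dx":0,"dy":0,"dz":-7,"gripper":4}
    - {"wx":0,"wy":0,"wz":0,"dx":0,"dy":3,"dz":-12,"gripper":4}
    - {"wx":0,"wy":0,"wz":0,"dx":-1,"dy":7,"dz":-16,"gripper":4}
    - {"wx":0,"wy":0,"wz":0,"dx":-2.5,"dy":12,"dz":-18.2,"gripper":4}
    - {"wx":0,"wy":0,"wz":0,"dx":-4.5,"dy":17,"dz":-18.2,"gripper":4}
    - {"wx":0,"wy":0,"wz":0,"dx":-6,"dy":22,"dz":-18.2,"gripper":4}
    - {"wx":0,"wy":0,"wz":0,"dx":-6.7,"dy":26.5,"dz":-18.2,"gripper":4}

```text
time: 4.08
eef_pos: [0.5278, 0.0549, 0.4052]
orientation: [[-1.0, 0.03, 0.002], [0.03, 1.0, 0.0], [-0.002, 0.0, -1.0]]
contact_force: [0.1, 0.7, -2.9]
width: 0.0551
```

Emit:
jog_arm:
  deltas:
    - {"wx":0,"wy":0,"wz":0,"dx":0,"dy":0,"dz":0,"gripper":4}
    - {"wx":0,"wy":0,"wz":0,"dx":0,"dy":0,"dz":0,"gripper":4}

```text
time: 4.32
eef_pos: [0.5274, 0.0527, 0.4044]
orientation: [[-1.0, 0.03, 0.001], [0.03, 1.0, -0.001], [-0.001, -0.001, -1.0]]
contact_force: [0.0, -0.9, -3.2]
width: 0.0548
```

```bash
python3 - <<'E'
from h import *
s=arm.read_state(); print(s['time'],s['eef_pos'],s['orientation'],s['contact_force'],s['width'])
c=arm.get_image('wrist');a=arm.get_image('side');b=arm.get_image('scene')
cv2.imwrite('pics/m3.png',np.vstack([np.hstack([cv2.resize(c,(400,300)),cv2.resize(a[70:220,100:300],(400,300))]),np.hstack([cv2.resize(a[120:320,160:427],(400,300)),cv2.resize(b[80:260,200:440],(400,300))])])[:,:,::-1])
for n,i in zip('abc',(a,b,c)): cv2.imwrite(f'pics/{n}3.png',i[:,:,::-1])
E
```

```text
4.325 [0.5274 0.0527 0.4044] [[-0.9996  0.0296  0.0006]
 [ 0.0296  0.9996 -0.001 ]
 [-0.0006 -0.001  -1.    ]] [ 0.0343 -0.852  -3.1591] 0.054790470031920294
```

View pics/m3.png

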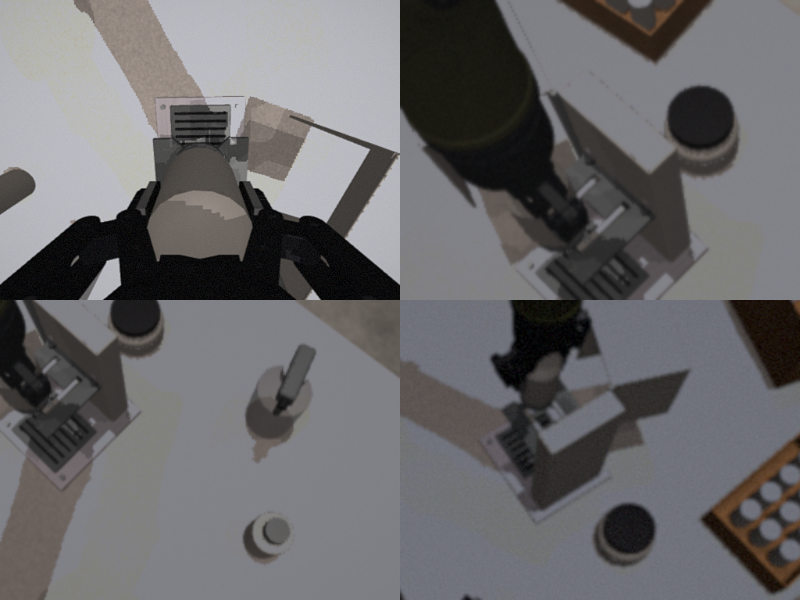

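Wrist view: the bottle is held upright, and the plate's front edge shows symmetrically on both sides of it (cols 153–248, row ~139 in the crop), so it is centred. Now feeling down for the plate.

Emit:
jog_arm:
  deltas:
    - {"wx":0,"wy":0,"wz":0,"dx":0,"dy":0,"dz":0.7,"gripper":4}
    - {"wx":0,"wy":0,"wz":0,"dx":0,"dy":0,"dz":1.4,"gripper":4}
    - {"wx":0,"wy":0,"wz":0,"dx":0,"dy":0,"dz":1.6,"gripper":4}
    - {"wx":0,"wy":0,"wz":0,"dx":0,"dy":0,"dz":1.8,"gripper":4}
    - {"wx":0,"wy":0,"wz":0,"dx":0,"dy":0,"dz":1.8,"gripper":4}

```text
time: 5.1
eef_pos: [0.5278, 0.0531, 0.3856]
orientation: [[-1.0, 0.03, -0.0], [0.03, 1.0, 0.0], [0.0, 0.0, -1.0]]
contact_force: [-0.4, -0.6, -3.2]
width: 0.0546
```

Emit:
jog_arm:
  deltas:
    - {"wx":0,"wy":0,"wz":0,"dx":0,"dy":0,"dz":0.1,"gripper":4}
    - {"wx":0,"wy":0,"wz":0,"dx":0,"dy":0,"dz":0.2,"gripper":4}
    - {"wx":0,"wy":0,"wz":0,"dx":0,"dy":0,"dz":0.2,"gripper":4}

```text
time: 5.48
eef_pos: [0.5278, 0.053, 0.3836]
orientation: [[-1.0, 0.03, -0.0], [0.03, 1.0, -0.0], [0.0, -0.0, -1.0]]
contact_force: [0.3, -0.5, -2.5]
width: 0.0548
```

Emit:
jog_arm:
  deltas:
    - {"wx":0,"wy":0,"wz":0,"dx":0,"dy":0,"dz":0.1,"gripper":4}
    - {"wx":0,"wy":0,"wz":0,"dx":0,"dy":0,"dz":0.2,"gripper":4}
    - {"wx":0,"wy":0,"wz":0,"dx":0,"dy":0,"dz":0.2,"gripper":4}

```text
time: 5.85
eef_pos: [0.5277, 0.053, 0.3816]
orientation: [[-1.0, 0.03, -0.0], [0.03, 1.0, -0.0], [0.0, -0.0, -1.0]]
contact_force: [0.0, -0.9, -2.3]
width: 0.0551
```

Emit:
jog_arm:
  deltas:
    - {"wx":0,"wy":0,"wz":0,"dx":0,"dy":0,"dz":0.1,"gripper":4}
    - {"wx":0,"wy":0,"wz":0,"dx":0,"dy":0,"dz":0.2,"gripper":4}
    - {"wx":0,"wy":0,"wz":0,"dx":0,"dy":0,"dz":0.2,"gripper":4}

```text
time: 6.22
eef_pos: [0.5277, 0.053, 0.3796]
orientation: [[-1.0, 0.03, -0.0], [0.03, 1.0, -0.0], [0.0, -0.0, -1.0]]
contact_force: [0.6, 0.5, -3.8]
width: 0.0549
```

Emit:
jog_arm:
  deltas:
    - {"wx":0,"wy":0,"wz":0,"dx":0,"dy":0,"dz":0.1,"gripper":4}
    - {"wx":0,"wy":0,"wz":0,"dx":0,"dy":0,"dz":0.2,"gripper":4}
    - {"wx":0,"wy":0,"wz":0,"dx":0,"dy":0,"dz":0.2,"gripper":4}

```text
time: 6.6
eef_pos: [0.5278, 0.0532, 0.3787]
orientation: [[-1.0, 0.03, 0.001], [0.03, 1.0, -0.0], [-0.001, -0.0, -1.0]]
contact_force: [-2.1, -0.7, 6.1]
width: 0.0551
```

Contact with the plate top (or lips on it) at TCP z ≈ 0.3787, which puts the underside at 0.155. Lifting, backing out, and lowering to put the neck level with the plate.

Emit:
jog_arm:
  deltas:
    - {"wx":0,"wy":0,"wz":0,"dx":0,"dy":0,"dz":-0.6,"gripper":4}
    - {"wx":0,"wy":0,"wz":0,"dx":2,"dy":0,"dz":-0.8,"gripper":4}
    - {"wx":0,"wy":0,"wz":0,"dx":4,"dy":0,"dz":-0.8,"gripper":4}
    - {"wx":0,"wy":0,"wz":0,"dx":5.7,"dy":0,"dz":-0.4,"gripper":4}
    - {"wx":0,"wy":0,"wz":0,"dx":5.7,"dy":0,"dz":0.4,"gripper":4}
    - {"wx":0,"wy":0,"wz":0,"dx":5.7,"dy":0,"dz":1.2,"gripper":4}
    - {"wx":0,"wy":0,"wz":0,"dx":5.7,"dy":0,"dz":1.24,"gripper":4}
    - {"wx":0,"wy":0,"wz":0,"dx":5.7,"dy":0,"dz":1.24,"gripper":4}

```text
time: 7.6
eef_pos: [0.4712, 0.0548, 0.3651]
orientation: [[-1.0, 0.03, -0.0], [0.03, 1.0, 0.0], [0.0, 0.0, -1.0]]
contact_force: [0.1, -0.5, -2.0]
width: 0.0551
```

```bash
python3 - <<'E'
from h import *
s=arm.read_state(); print(s['time'],s['eef_pos'],s['orientation'],s['contact_force'],s['torque'],s['width'])
c=arm.get_image('wrist');a=arm.get_image('side')
cv2.imwrite('pics/m4.png',np.hstack([cv2.resize(c[60:260,130:380],(400,320)),cv2.resize(a[90:210,130:280],(400,320),interpolation=cv2.INTER_CUBIC)])[:,:,::-1])
for n,i in zip('ac',(a,c)): cv2.imwrite(f'pics/{n}4.png',i[:,:,::-1])
E
```

```text
7.6 [0.4712 0.0548 0.3651] [[-0.9996  0.0297 -0.0003]
 [ 0.0297  0.9996  0.0004]
 [ 0.0003  0.0004 -1.    ]] [ 0.1295 -0.5048 -2.0437] [ 0.0195  0.0145 -0.0169] 0.05511805235251353
```

View pics/m4.png

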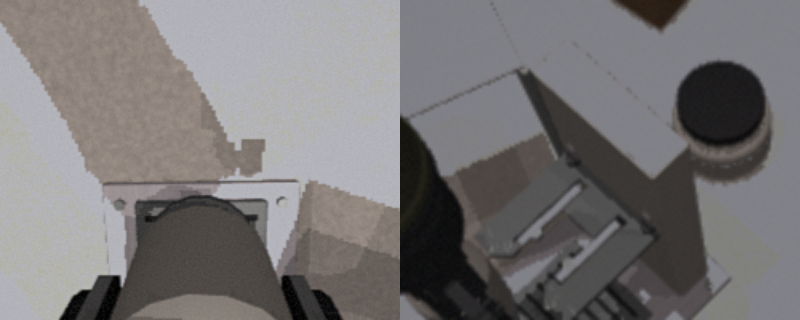

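The side view shows the plate arms and slot clear. The bottle is in front of the mouth and centred on the foot and plate. Advancing.

Emit:
jog_arm:
  deltas:
    - {"wx":0,"wy":0,"wz":0,"dx":-0.8,"dy":0,"dz":0,"gripper":4}
    - {"wx":0,"wy":0,"wz":0,"dx":-1.3,"dy":0,"dz":0,"gripper":4}
    - {"wx":0,"wy":0,"wz":0,"dx":-1.5,"dy":0,"dz":0,"gripper":4}
    - {"wx":0,"wy":0,"wz":0,"dx":-1.5,"dy":0,"dz":0,"gripper":4}

```text
time: 8.2
eef_pos: [0.4859, 0.0543, 0.3652]
orientation: [[-1.0, 0.03, -0.0], [0.03, 1.0, 0.0], [0.0, 0.0, -1.0]]
contact_force: [-0.4, 0.4, -3.7]
width: 0.0547
```

Emit:
jog_arm:
  deltas:
    - {"wx":0,"wy":0,"wz":0,"dx":-0.2,"dy":0,"dz":0,"gripper":4}
    - {"wx":0,"wy":0,"wz":0,"dx":-0.4,"dy":0,"dz":0,"gripper":4}
    - {"wx":0,"wy":0,"wz":0,"dx":-0.4,"dy":0,"dz":0,"gripper":4}

```text
time: 8.57
eef_pos: [0.4899, 0.0541, 0.3653]
orientation: [[-1.0, 0.03, 0.0], [0.03, 1.0, 0.0], [-0.0, 0.0, -1.0]]
contact_force: [-0.1, 0.6, -2.8]
width: 0.0549
```

Emit:
jog_arm:
  deltas:
    - {"wx":0,"wy":0,"wz":0,"dx":-0.2,"dy":0,"dz":0,"gripper":4}
    - {"wx":0,"wy":0,"wz":0,"dx":-0.4,"dy":0,"dz":0,"gripper":4}
    - {"wx":0,"wy":0,"wz":0,"dx":-0.5,"dy":0,"dz":0,"gripper":4}

```text
time: 8.95
eef_pos: [0.4949, 0.054, 0.3653]
orientation: [[-1.0, 0.03, 0.0], [0.03, 1.0, 0.0], [-0.0, 0.0, -1.0]]
contact_force: [-0.0, -0.1, -3.5]
width: 0.0547
```

Emit:
jog_arm:
  deltas:
    - {"wx":0,"wy":0,"wz":0,"dx":-0.2,"dy":0,"dz":0,"gripper":4}
    - {"wx":0,"wy":0,"wz":0,"dx":-0.3,"dy":0,"dz":0,"gripper":4}
    - {"wx":0,"wy":0,"wz":0,"dx":-0.3,"dy":0,"dz":0,"gripper":4}

```text
time: 9.32
eef_pos: [0.4978, 0.0539, 0.3652]
orientation: [[-1.0, 0.03, -0.0], [0.03, 1.0, 0.0], [0.0, 0.0, -1.0]]
contact_force: [-0.1, -0.6, -2.2]
width: 0.0548
```

Emit:
jog_arm:
  deltas:
    - {"wx":0,"wy":0,"wz":0,"dx":0,"dy":0,"dz":-0.1,"gripper":4}
    - {"wx":0,"wy":0,"wz":0,"dx":0,"dy":0,"dz":-0.2,"gripper":4}
    - {"wx":0,"wy":0,"wz":0,"dx":0,"dy":0,"dz":-0.2,"gripper":4}

```text
time: 9.7
eef_pos: [0.4978, 0.0539, 0.3674]
orientation: [[-1.0, 0.03, 0.0], [0.03, 1.0, -0.0], [-0.0, -0.0, -1.0]]
contact_force: [0.2, -0.4, -2.6]
width: 0.0549
```

Emit:
jog_arm:
  deltas:
    - {"wx":0,"wy":0,"wz":0,"dx":0,"dy":0,"dz":0.2,"gripper":4}
    - {"wx":0,"wy":0,"wz":0,"dx":0,"dy":0,"dz":0.4,"gripper":4}
    - {"wx":0,"wy":0,"wz":0,"dx":0,"dy":0,"dz":0.4,"gripper":4}

```text
time: 10.07
eef_pos: [0.4977, 0.0538, 0.363]
orientation: [[-1.0, 0.03, -0.001], [0.03, 1.0, -0.0], [0.001, -0.0, -1.0]]
contact_force: [-0.7, -1.0, -3.0]
width: 0.0548
```

Emit:
jog_arm:
  deltas:
    - {"wx":0,"wy":0,"wz":0,"dx":0,"dy":0,"dz":-0.2,"gripper":4}
    - {"wx":0,"wy":0,"wz":0,"dx":-0.2,"dy":0,"dz":-0.2,"gripper":4}
    - {"wx":0,"wy":0,"wz":0,"dx":-0.4,"dy":0,"dz":-0.2,"gripper":4}
    - {"wx":0,"wy":0,"wz":0,"dx":-0.5,"dy":0,"dz":-0.2,"gripper":4}
    - {"wx":0,"wy":0,"wz":0,"dx":-0.5,"dy":0,"dz":-0.2,"gripper":4}

```text
time: 10.7
eef_pos: [0.5029, 0.0538, 0.3652]
orientation: [[-1.0, 0.03, -0.0], [0.03, 1.0, 0.0], [0.0, 0.0, -1.0]]
contact_force: [-0.9, -0.4, -3.4]
width: 0.0551
```

Emit:
jog_arm:
  deltas:
    - {"wx":0,"wy":0,"wz":0,"dx":-0.2,"dy":0,"dz":0,"gripper":4}
    - {"wx":0,"wy":0,"wz":0,"dx":-0.3,"dy":0,"dz":0,"gripper":4}
    - {"wx":0,"wy":0,"wz":0,"dx":-0.3,"dy":0,"dz":0,"gripper":4}

```text
time: 11.08
eef_pos: [0.5059, 0.0537, 0.3653]
orientation: [[-1.0, 0.03, -0.0], [0.03, 1.0, 0.0], [0.0, 0.0, -1.0]]
contact_force: [-0.4, 0.5, -2.9]
width: 0.0546
```

Emit:
jog_arm:
  deltas:
    - {"wx":0,"wy":0,"wz":0,"dx":0,"dy":0,"dz":-0.1,"gripper":4}
    - {"wx":0,"wy":0,"wz":0,"dx":0,"dy":0,"dz":-0.2,"gripper":4}
    - {"wx":0,"wy":0,"wz":0,"dx":0,"dy":0,"dz":-0.2,"gripper":4}

```text
time: 11.45
eef_pos: [0.5057, 0.0536, 0.3669]
orientation: [[-1.0, 0.03, -0.001], [0.03, 1.0, 0.0], [0.001, 0.0, -1.0]]
contact_force: [1.9, 0.8, -9.0]
width: 0.0547
```

Emit:
jog_arm:
  deltas:
    - {"wx":0,"wy":0,"wz":0,"dx":0,"dy":0,"dz":0.2,"gripper":4}
    - {"wx":0,"wy":0,"wz":0,"dx":0,"dy":0,"dz":0.4,"gripper":4}
    - {"wx":0,"wy":0,"wz":0,"dx":0,"dy":0,"dz":0.4,"gripper":4}

```text
time: 11.82
eef_pos: [0.5058, 0.0538, 0.3642]
orientation: [[-1.0, 0.03, 0.001], [0.03, 1.0, -0.0], [-0.001, -0.0, -1.0]]
contact_force: [-2.9, 0.1, 4.0]
width: 0.055
```

The neck is captured: the flange touches above at z ≈ 0.3668 and the shoulder below at ≈ 0.3643. Going to mid-height and sliding in.

Emit:
jog_arm:
  deltas:
    - {"wx":0,"wy":0,"wz":0,"dx":0,"dy":0,"dz":-0.22,"gripper":4}
    - {"wx":0,"wy":0,"wz":0,"dx":-0.2,"dy":0,"dz":-0.22,"gripper":4}
    - {"wx":0,"wy":0,"wz":0,"dx":-0.4,"dy":0,"dz":-0.22,"gripper":4}
    - {"wx":0,"wy":0,"wz":0,"dx":-0.4,"dy":0,"dz":-0.22,"gripper":4}

```text
time: 12.32
eef_pos: [0.51, 0.0535, 0.3653]
orientation: [[-1.0, 0.03, -0.0], [0.03, 1.0, 0.0], [0.0, 0.0, -1.0]]
contact_force: [-0.9, -0.2, -2.2]
width: 0.055
```

Emit:
jog_arm:
  deltas:
    - {"wx":0,"wy":0,"wz":0,"dx":-0.2,"dy":0,"dz":0,"gripper":4}
    - {"wx":0,"wy":0,"wz":0,"dx":-0.3,"dy":0,"dz":0,"gripper":4}
    - {"wx":0,"wy":0,"wz":0,"dx":-0.3,"dy":0,"dz":0,"gripper":4}

```text
time: 12.7
eef_pos: [0.5129, 0.0535, 0.3654]
orientation: [[-1.0, 0.03, -0.0], [0.03, 1.0, 0.0], [0.0, 0.0, -1.0]]
contact_force: [0.2, -0.1, -3.1]
width: 0.0547
```

Emit:
jog_arm:
  deltas:
    - {"wx":0,"wy":0,"wz":0,"dx":-0.2,"dy":0,"dz":0,"gripper":4}
    - {"wx":0,"wy":0,"wz":0,"dx":-0.4,"dy":0,"dz":0,"gripper":4}
    - {"wx":0,"wy":0,"wz":0,"dx":-0.4,"dy":0,"dz":0,"gripper":4}

```text
time: 13.08
eef_pos: [0.5169, 0.0533, 0.3655]
orientation: [[-1.0, 0.03, 0.0], [0.03, 1.0, 0.0], [-0.0, 0.0, -1.0]]
contact_force: [-0.1, 0.4, -3.6]
width: 0.0549
```

Emit:
jog_arm:
  deltas:
    - {"wx":0,"wy":0,"wz":0,"dx":-0.2,"dy":0,"dz":0,"gripper":4}
    - {"wx":0,"wy":0,"wz":0,"dx":-0.3,"dy":0,"dz":0,"gripper":4}
    - {"wx":0,"wy":0,"wz":0,"dx":-0.3,"dy":0,"dz":0,"gripper":4}

```text
time: 13.45
eef_pos: [0.5199, 0.0532, 0.3655]
orientation: [[-1.0, 0.03, -0.0], [0.03, 1.0, 0.0], [0.0, 0.0, -1.0]]
contact_force: [0.8, -0.9, -3.0]
width: 0.0547
```

Emit:
jog_arm:
  deltas:
    - {"wx":0,"wy":0,"wz":0,"dx":-0.2,"dy":0,"dz":0,"gripper":4}
    - {"wx":0,"wy":0,"wz":0,"dx":-0.4,"dy":0,"dz":0,"gripper":4}
    - {"wx":0,"wy":0,"wz":0,"dx":-0.4,"dy":0,"dz":0,"gripper":4}

```text
time: 13.82
eef_pos: [0.524, 0.0531, 0.3655]
orientation: [[-1.0, 0.03, 0.0], [0.03, 1.0, 0.0], [-0.0, 0.0, -1.0]]
contact_force: [0.4, -0.7, -2.6]
width: 0.0546
```

Emit:
jog_arm:
  deltas:
    - {"wx":0,"wy":0,"wz":0,"dx":-0.2,"dy":0,"dz":0,"gripper":4}
    - {"wx":0,"wy":0,"wz":0,"dx":-0.2,"dy":0.15,"dz":0,"gripper":4}
    - {"wx":0,"wy":0,"wz":0,"dx":-0.2,"dy":0.15,"dz":0,"gripper":4}

```text
time: 14.2
eef_pos: [0.5258, 0.0548, 0.3655]
orientation: [[-1.0, 0.029, -0.0], [0.029, 1.0, 0.0], [0.0, 0.0, -1.0]]
contact_force: [0.1, -0.2, -3.6]
width: 0.0547
```

Emit:
jog_arm:
  deltas:
    - {"wx":0,"wy":0,"wz":0,"dx":0,"dy":-0.15,"dz":0,"gripper":4}
    - {"wx":0,"wy":0,"wz":0,"dx":0,"dy":-0.3,"dz":0,"gripper":4}
    - {"wx":0,"wy":0,"wz":0,"dx":0,"dy":-0.3,"dz":0,"gripper":4}

```text
time: 14.58
eef_pos: [0.5257, 0.0518, 0.3655]
orientation: [[-1.0, 0.03, 0.0], [0.03, 1.0, 0.001], [-0.0, 0.001, -1.0]]
contact_force: [0.1, 1.1, -2.9]
width: 0.055
```

Emit:
jog_arm:
  deltas:
    - {"wx":0,"wy":0,"wz":0,"dx":0,"dy":0.15,"dz":0,"gripper":4}
    - {"wx":0,"wy":0,"wz":0,"dx":-0.2,"dy":0.15,"dz":0,"gripper":4}
    - {"wx":0,"wy":0,"wz":0,"dx":-0.3,"dy":0.15,"dz":0,"gripper":4}
    - {"wx":0,"wy":0,"wz":0,"dx":-0.3,"dy":0.15,"dz":0,"gripper":4}

```text
time: 15.08
eef_pos: [0.5289, 0.0528, 0.3654]
orientation: [[-1.0, 0.03, -0.0], [0.03, 1.0, -0.0], [0.0, -0.0, -1.0]]
contact_force: [0.2, 0.6, -3.7]
width: 0.0547
```

Emit:
jog_arm:
  deltas:
    - {"wx":0,"wy":0,"wz":0,"dx":-0.2,"dy":0,"dz":0,"gripper":4}
    - {"wx":0,"wy":0,"wz":0,"dx":-0.3,"dy":0,"dz":0,"gripper":4}
    - {"wx":0,"wy":0,"wz":0,"dx":-0.3,"dy":0,"dz":0,"gripper":4}

```text
time: 15.45
eef_pos: [0.5316, 0.0533, 0.3654]
orientation: [[-1.0, 0.029, -0.0], [0.029, 1.0, 0.001], [0.001, 0.001, -1.0]]
contact_force: [-1.7, 2.2, -2.3]
width: 0.0546
```

Emit:
jog_arm:
  deltas:
    - {"wx":0,"wy":0,"wz":0,"dx":-0.1,"dy":0.05,"dz":0,"gripper":4}
    - {"wx":0,"wy":0,"wz":0,"dx":-0.2,"dy":0.05,"dz":0,"gripper":4}
    - {"wx":0,"wy":0,"wz":0,"dx":-0.2,"dy":0.05,"dz":0,"gripper":4}

```text
time: 15.82
eef_pos: [0.5334, 0.0532, 0.3654]
orientation: [[-1.0, 0.03, -0.002], [0.03, 1.0, -0.001], [0.002, -0.001, -1.0]]
contact_force: [-5.1, 2.3, 0.1]
width: 0.0547
```

Emit:
jog_arm:
  deltas:
    - {"wx":0,"wy":0,"wz":0,"dx":-0.1,"dy":0,"dz":0,"gripper":4}
    - {"wx":0,"wy":0,"wz":0,"dx":-0.2,"dy":0,"dz":0,"gripper":4}
    - {"wx":0,"wy":0,"wz":0,"dx":-0.2,"dy":0,"dz":0,"gripper":4}

```text
time: 16.2
eef_pos: [0.5355, 0.0532, 0.3654]
orientation: [[-1.0, 0.03, -0.001], [0.03, 1.0, -0.0], [0.001, -0.0, -1.0]]
contact_force: [-5.4, 0.9, 0.5]
width: 0.055
```

Emit:
jog_arm:
  deltas:
    - {"wx":0,"wy":0,"wz":0,"dx":-0.1,"dy":0,"dz":0,"gripper":4}
    - {"wx":0,"wy":0,"wz":0,"dx":-0.2,"dy":0,"dz":0,"gripper":4}
    - {"wx":0,"wy":0,"wz":0,"dx":-0.3,"dy":0,"dz":0,"gripper":4}
    - {"wx":0,"wy":0,"wz":0,"dx":-0.3,"dy":0,"dz":0,"gripper":4}

```text
time: 16.7
eef_pos: [0.5391, 0.0531, 0.3655]
orientation: [[-1.0, 0.03, 0.001], [0.03, 1.0, 0.0], [-0.001, 0.0, -1.0]]
contact_force: [-2.9, 0.7, -2.7]
width: 0.0551
```

Emit:
jog_arm:
  deltas:
    - {"wx":0,"wy":0,"wz":0,"dx":-0.1,"dy":0,"dz":0,"gripper":4}
    - {"wx":0,"wy":0,"wz":0,"dx":-0.2,"dy":0,"dz":0,"gripper":4}
    - {"wx":0,"wy":0,"wz":0,"dx":-0.2,"dy":0,"dz":0,"gripper":4}

```text
time: 17.08
eef_pos: [0.5412, 0.0531, 0.3655]
orientation: [[-1.0, 0.03, 0.001], [0.03, 1.0, 0.0], [-0.001, 0.0, -1.0]]
contact_force: [-0.3, 0.8, -3.9]
width: 0.0545
```

Emit:
jog_arm:
  deltas:
    - {"wx":0,"wy":0,"wz":0,"dx":-0.2,"dy":0,"dz":0,"gripper":4}
    - {"wx":0,"wy":0,"wz":0,"dx":-0.4,"dy":0,"dz":0,"gripper":4}
    - {"wx":0,"wy":0,"wz":0,"dx":-0.5,"dy":0,"dz":0,"gripper":4}
    - {"wx":0,"wy":0,"wz":0,"dx":-0.5,"dy":0,"dz":0,"gripper":4}

```text
time: 17.58
eef_pos: [0.5464, 0.0529, 0.3656]
orientation: [[-1.0, 0.03, 0.002], [0.03, 1.0, 0.0], [-0.002, 0.0, -1.0]]
contact_force: [4.5, 0.5, -5.4]
width: 0.0546
```

Emit:
jog_arm:
  deltas:
    - {"wx":0,"wy":0,"wz":0,"dx":-0.1,"dy":0,"dz":0,"gripper":4}
    - {"wx":0,"wy":0,"wz":0,"dx":-0.3,"dy":0,"dz":0,"gripper":4}
    - {"wx":0,"wy":0,"wz":0,"dx":-0.3,"dy":0,"dz":0,"gripper":4}

```text
time: 17.95
eef_pos: [0.5491, 0.0529, 0.3656]
orientation: [[-1.0, 0.03, 0.001], [0.03, 1.0, 0.0], [-0.001, 0.0, -1.0]]
contact_force: [4.3, 0.9, -5.5]
width: 0.0546
```

Snapped past: the springs now pull it inward (+4 N). Continuing to the end wall.

Emit:
jog_arm:
  deltas:
    - {"wx":0,"wy":0,"wz":0,"dx":-0.1,"dy":0,"dz":0,"gripper":4}
    - {"wx":0,"wy":0,"wz":0,"dx":-0.2,"dy":0,"dz":0,"gripper":4}
    - {"wx":0,"wy":0,"wz":0,"dx":-0.2,"dy":0,"dz":0,"gripper":4}

```text
time: 18.32
eef_pos: [0.5506, 0.0531, 0.3655]
orientation: [[-1.0, 0.029, -0.0], [0.029, 1.0, 0.0], [0.0, 0.0, -1.0]]
contact_force: [1.4, 1.5, -3.5]
width: 0.0546
```

Emit:
jog_arm:
  deltas:
    - {"wx":0,"wy":0,"wz":0,"dx":-0.1,"dy":0,"dz":0,"gripper":4}
    - {"wx":0,"wy":0,"wz":0,"dx":-0.2,"dy":0,"dz":0,"gripper":4}
    - {"wx":0,"wy":0,"wz":0,"dx":-0.2,"dy":0,"dz":0,"gripper":4}

```text
time: 18.7
eef_pos: [0.5522, 0.0528, 0.3654]
orientation: [[-1.0, 0.03, -0.002], [0.03, 1.0, -0.0], [0.002, -0.0, -1.0]]
contact_force: [-2.5, 1.9, 0.0]
width: 0.0548
```

Emit:
jog_arm:
  deltas:
    - {"wx":0,"wy":0,"wz":0,"dx":-0.1,"dy":0,"dz":0,"gripper":4}
    - {"wx":0,"wy":0,"wz":0,"dx":-0.2,"dy":0,"dz":0,"gripper":4}
    - {"wx":0,"wy":0,"wz":0,"dx":-0.2,"dy":0,"dz":0,"gripper":4}

```text
time: 19.08
eef_pos: [0.5534, 0.0529, 0.3653]
orientation: [[-1.0, 0.029, -0.004], [0.029, 1.0, -0.001], [0.004, -0.001, -1.0]]
contact_force: [-8.1, 1.6, 3.7]
width: 0.0549
```

Solid end stop at x ≈ 0.552. Easing off, then releasing.

Emit:
jog_arm:
  deltas:
    - {"wx":0,"wy":0,"wz":0,"dx":0.2,"dy":0,"dz":0.1,"gripper":4}
    - {"wx":0,"wy":0,"wz":0,"dx":0.2,"dy":0,"dz":0.1,"gripper":5.5}
    - {"wx":0,"wy":0,"wz":0,"dx":0.2,"dy":0,"dz":0.1,"gripper":6.5}
    - {"wx":0,"wy":0,"wz":0,"dx":0.2,"dy":0,"dz":0.1,"gripper":8}
    - {"wx":0,"wy":0,"wz":0,"dx":0.2,"dy":0,"dz":0.1,"gripper":8.3}
    - {"wx":0,"wy":0,"wz":0,"dx":0.2,"dy":0,"dz":0.1,"gripper":8.3}

```text
time: 19.82
eef_pos: [0.5529, 0.0527, 0.3645]
orientation: [[-1.0, 0.03, 0.0], [0.03, 1.0, -0.0], [-0.0, -0.0, -1.0]]
contact_force: [-0.2, -0.2, -0.5]
width: 0.083
```

Emit:
jog_arm:
  deltas:
    - {"wx":0,"wy":0,"wz":0,"dx":0,"dy":0,"dz":-2,"gripper":8.3}
    - {"wx":0,"wy":0,"wz":0,"dx":1,"dy":0,"dz":-6,"gripper":8.3}
    - {"wx":0,"wy":0,"wz":0,"dx":3,"dy":0,"dz":-11,"gripper":8.3}
    - {"wx":0,"wy":0,"wz":0,"dx":6,"dy":0,"dz":-14,"gripper":8.3}
    - {"wx":0,"wy":0,"wz":0,"dx":10,"dy":0,"dz":-14,"gripper":8.3}
    - {"wx":0,"wy":0,"wz":0,"dx":10,"dy":0,"dz":-14,"gripper":6}

```text
time: 20.58
eef_pos: [0.4507, 0.0564, 0.5054]
orientation: [[-1.0, 0.029, 0.001], [0.029, 1.0, -0.002], [-0.001, -0.002, -1.0]]
contact_force: [1.3, -0.1, 0.4]
width: 0.0671
```

```bash
python3 - <<'E'
from h import *
s=arm.read_state(); print(s['time'],s['eef_pos'],s['orientation'],s['contact_force'],s['width'])
c=arm.get_image('wrist');a=arm.get_image('side');b=arm.get_image('scene')
cv2.imwrite('pics/m5.png',np.vstack([np.hstack([cv2.resize(c,(400,300)),cv2.resize(a[60:210,60:260],(400,300))]),np.hstack([cv2.resize(b[130:250,240:400],(400,300)),cv2.resize(b[80:260,200:440],(400,300))])])[:,:,::-1])
for n,i in zip('abc',(a,b,c)): cv2.imwrite(f'pics/{n}5.png',i[:,:,::-1])
W=cam('wrist',s)
E
```

```text
20.575 [0.4507 0.0564 0.5054] [[-0.9996  0.0289  0.0013]
 [ 0.0289  0.9996 -0.0019]
 [-0.0013 -0.0018 -1.    ]] [ 1.3267 -0.1444  0.402 ] 0.06710893807155513
```

View pics/m5.png

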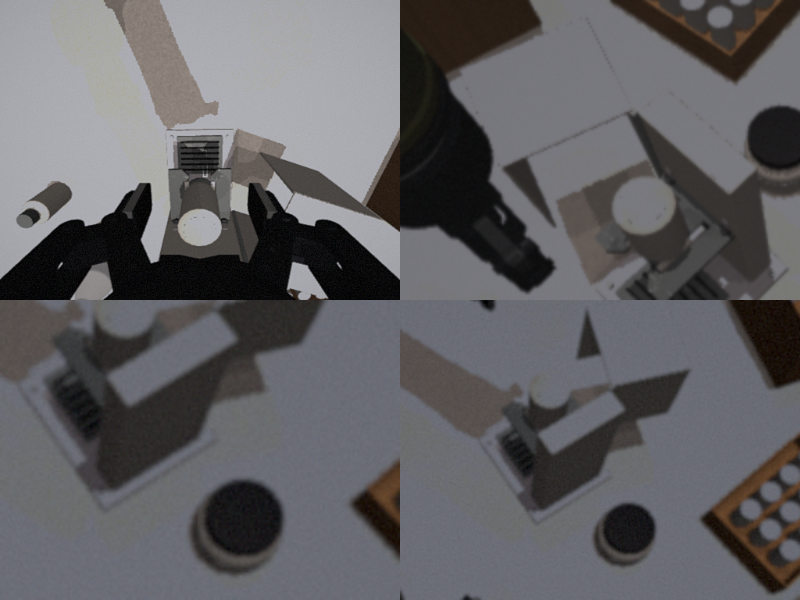

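Wrist and side views show the refill standing upright in the slot against the housing side (side-crop top disc at (645,205)), with the cover still open. Next: check the seat numerically and plan the cover arc.

```bash
python3 - <<'E'
from h import *
S=cam('scene');D=cam('side')
print(plane(D,(182.5,162.5),.2455),plane(S,(290.6,131),.2455))
print('cov',[plane(D,p,.268)[:2] for p in((110,143),(176.3,115.5),(153.3,68.8),(90,97.5))])
yaw=-.03; R=lambda t:np.array([[np.cos(t),-np.sin(t)],[np.sin(t),np.cos(t)]])
H=np.array([.5525,.053])+R(yaw)@[.05,.061]; print('H',H)
s=arm.read_state(); p0=np.array(s['eef_pos'])[:2]
for th,so in [(1.9,.05),(1.9,.02),(1.7,.016),(1.5,.016),(1.3,.016),(1.1,.016),(.9,.016),(.7,.016),(.5,.016),(.35,.016),(.2,.016),(.1,.016),(0,.016),(0,.011)]:
    w=H+R(yaw-th)@[-.110-so,-.110]; d=w-p0
    print(th,so,w,'tool dx,dy cm',np.array([-d[0]*.9996+d[1]*.029,d[0]*.029+d[1]*.9996])*100)
E
```

```text
[0.5533 0.05   0.2455] [0.5534 0.0569 0.2455]
cov [array([0.4914, 0.1579]), array([0.6044, 0.1127]), array([0.6434, 0.2158]), array([0.5258, 0.2545])]
H [0.6043 0.1125]
1.9 0.05 [0.5576 0.3009] tool dx,dy cm [-9.698  24.8435]
1.9 0.02 [0.547  0.2728] tool dx,dy cm [-8.7252 22.0055]
1.7 0.016 [0.5157 0.2543] tool dx,dy cm [-5.6449 20.0627]
1.5 0.016 [0.4893 0.2339] tool dx,dy cm [-3.0639 17.9433]
1.3 0.016 [0.4674 0.2086] tool dx,dy cm [-0.9554 15.3534]
1.1 0.016 [0.4511 0.1795] tool dx,dy cm [ 0.5966 12.3962]
0.9 0.016 [0.4408 0.1477] tool dx,dy cm [1.5301 9.1896]
0.7 0.016 [0.4371 0.1145] tool dx,dy cm [1.8079 5.8615]
0.5 0.016 [0.44   0.0813] tool dx,dy cm [1.4191 2.5445]
0.35 0.016 [0.4465 0.0571] tool dx,dy cm [0.6982 0.1438]
0.2 0.016 [0.4565 0.0341] tool dx,dy cm [-0.3734 -2.1222]
0.1 0.016 [0.4651 0.0197] tool dx,dy cm [-1.2709 -3.5328]
0 0.016 [0.4751 0.0063] tool dx,dy cm [-2.3049 -4.8467]
0 0.011 [0.4801 0.0062] tool dx,dy cm [-2.8049 -4.8472]
```

The refill sits at x ≈ 0.553 in both views, so it is home. Going behind the cover's front face with the fingers closed.

Emit:
jog_arm:
  deltas:
    - {"wx":0,"wy":0,"wz":0,"dx":-1.5,"dy":4,"dz":0,"gripper":0}
    - {"wx":0,"wy":0,"wz":0,"dx":-3,"dy":9,"dz":0,"gripper":0}
    - {"wx":0,"wy":0,"wz":0,"dx":-5,"dy":14,"dz":0,"gripper":0}
    - {"wx":0,"wy":0,"wz":0,"dx":-7,"dy":19,"dz":0,"gripper":0}
    - {"wx":0,"wy":0,"wz":0,"dx":-9,"dy":23,"dz":0,"gripper":0}
    - {"wx":0,"wy":0,"wz":0,"dx":-9.7,"dy":25.5,"dz":0,"gripper":0}
    - {"wx":0,"wy":0,"wz":0,"dx":-9.7,"dy":25.5,"dz":0,"gripper":0}

```text
time: 21.6
eef_pos: [0.5582, 0.3102, 0.5024]
orientation: [[-1.0, 0.027, -0.003], [0.027, 1.0, 0.001], [0.003, 0.001, -1.0]]
contact_force: [-0.5, -0.8, -0.0]
width: -0.0001
```

Emit:
jog_arm:
  deltas:
    - {"wx":0,"wy":0,"wz":0,"dx":0,"dy":0,"dz":4,"gripper":0}
    - {"wx":0,"wy":0,"wz":0,"dx":0,"dy":0,"dz":8,"gripper":0}
    - {"wx":0,"wy":0,"wz":0,"dx":0,"dy":0,"dz":11,"gripper":0}
    - {"wx":0,"wy":0,"wz":0,"dx":0,"dy":0,"dz":12,"gripper":0}
    - {"wx":0,"wy":0,"wz":0,"dx":0,"dy":0,"dz":12,"gripper":0}

```text
time: 22.22
eef_pos: [0.5578, 0.3073, 0.3844]
orientation: [[-1.0, 0.03, -0.001], [0.03, 1.0, -0.0], [0.001, -0.0, -1.0]]
contact_force: [-0.1, 0.8, 0.8]
width: -0.0001
```

Emit:
jog_arm:
  deltas:
    - {"wx":0,"wy":0,"wz":0,"dx":0.5,"dy":-2,"dz":0,"gripper":0}
    - {"wx":0,"wy":0,"wz":0,"dx":1,"dy":-3.5,"dz":0,"gripper":0}
    - {"wx":0,"wy":0,"wz":0,"dx":2.5,"dy":-4.5,"dz":0,"gripper":0}
    - {"wx":0,"wy":0,"wz":0,"dx":4,"dy":-5.4,"dz":0,"gripper":0}
    - {"wx":0,"wy":0,"wz":0,"dx":5.4,"dy":-6.5,"dz":0,"gripper":0}
    - {"wx":0,"wy":0,"wz":0,"dx":6.6,"dy":-7.5,"dz":0,"gripper":0}
    - {"wx":0,"wy":0,"wz":0,"dx":6.6,"dy":-7.5,"dz":0,"gripper":0}

```text
time: 23.1
eef_pos: [0.4889, 0.234, 0.3856]
orientation: [[-1.0, 0.031, 0.002], [0.031, 1.0, -0.001], [-0.002, -0.001, -1.0]]
contact_force: [0.5, 0.2, 0.2]
width: -0.0001
```

Emit:
jog_arm:
  deltas:
    - {"wx":0,"wy":0,"wz":0,"dx":1.1,"dy":-1.2,"dz":0,"gripper":0}
    - {"wx":0,"wy":0,"wz":0,"dx":2.1,"dy":-2.6,"dz":0,"gripper":0}
    - {"wx":0,"wy":0,"wz":0,"dx":2.95,"dy":-4.1,"dz":0,"gripper":0}
    - {"wx":0,"wy":0,"wz":0,"dx":3.7,"dy":-5.6,"dz":0,"gripper":0}
    - {"wx":0,"wy":0,"wz":0,"dx":4.2,"dy":-7.2,"dz":0,"gripper":0}
    - {"wx":0,"wy":0,"wz":0,"dx":4.6,"dy":-8.8,"dz":0,"gripper":0}
    - {"wx":0,"wy":0,"wz":0,"dx":4.8,"dy":-10.4,"dz":0,"gripper":0}
    - {"wx":0,"wy":0,"wz":0,"dx":4.8,"dy":-10.4,"dz":0,"gripper":0}

```text
time: 24.1
eef_pos: [0.4382, 0.1306, 0.3844]
orientation: [[-0.999, 0.032, -0.0], [0.032, 0.999, -0.001], [0.0, -0.001, -1.0]]
contact_force: [0.1, 0.0, 1.2]
width: 0.0001
```

```bash
python3 - <<'E'
from h import *
s=arm.read_state(); print(s['time'],s['eef_pos'],s['contact_force'])
c=arm.get_image('wrist');a=arm.get_image('side');b=arm.get_image('scene')
cv2.imwrite('pics/m6.png',np.hstack([cv2.resize(c,(260,300)),cv2.resize(a[60:210,60:210],(270,300)),cv2.resize(b[80:230,240:390],(270,300))])[:,:,::-1])
E
```

```text
24.1 [0.4382 0.1306 0.3844] [0.1271 0.0273 1.2197]
```

View pics/m6.png

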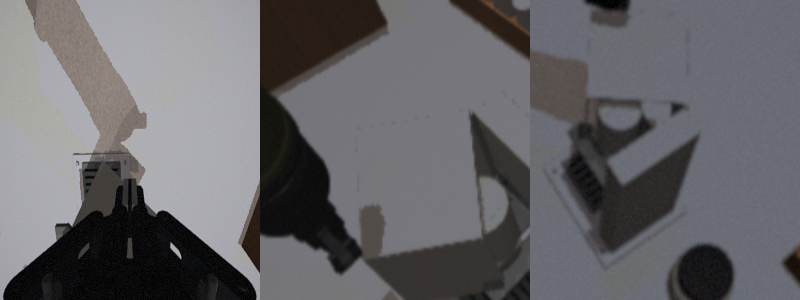

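The cover is swinging with the fingers at its outer corner, about 0.8 rad from shut, and the refill is visible inside and untouched. Continuing.

Emit:
jog_arm:
  deltas:
    - {"wx":0,"wy":0,"wz":0,"dx":0.05,"dy":-1.6,"dz":0,"gripper":0}
    - {"wx":0,"wy":0,"wz":0,"dx":-0.1,"dy":-3.2,"dz":0,"gripper":0}
    - {"wx":0,"wy":0,"wz":0,"dx":-0.35,"dy":-4.9,"dz":0,"gripper":0}
    - {"wx":0,"wy":0,"wz":0,"dx":-0.7,"dy":-6.1,"dz":0,"gripper":0}
    - {"wx":0,"wy":0,"wz":0,"dx":-1.05,"dy":-7.3,"dz":0,"gripper":0}
    - {"wx":0,"wy":0,"wz":0,"dx":-1.6,"dy":-8.5,"dz":0,"gripper":0}
    - {"wx":0,"wy":0,"wz":0,"dx":-2.1,"dy":-9.6,"dz":0,"gripper":0}
    - {"wx":0,"wy":0,"wz":0,"dx":-2.1,"dy":-9.6,"dz":0,"gripper":0}

```text
time: 25.25
eef_pos: [0.4567, 0.0347, 0.3843]
orientation: [[-1.0, 0.031, -0.0], [0.031, 1.0, 0.0], [0.0, 0.0, -1.0]]
contact_force: [-0.2, 0.3, -0.3]
width: -0.0002
```

Emit:
jog_arm:
  deltas:
    - {"wx":0,"wy":0,"wz":0,"dx":-0.5,"dy":-0.8,"dz":0,"gripper":0}
    - {"wx":0,"wy":0,"wz":0,"dx":-1,"dy":-1.5,"dz":0,"gripper":0}
    - {"wx":0,"wy":0,"wz":0,"dx":-1.5,"dy":-2.2,"dz":0,"gripper":0}
    - {"wx":0,"wy":0,"wz":0,"dx":-1.8,"dy":-2.7,"dz":0,"gripper":0}
    - {"wx":0,"wy":0,"wz":0,"dx":-1.8,"dy":-2.7,"dz":0,"gripper":0}

```text
time: 25.88
eef_pos: [0.4736, 0.0076, 0.3844]
orientation: [[-1.0, 0.031, -0.0], [0.031, 1.0, 0.0], [0.0, 0.0, -1.0]]
contact_force: [0.3, -0.1, 0.9]
width: 0.0
```

Emit:
jog_arm:
  deltas:
    - {"wx":0,"wy":0,"wz":0,"dx":-0.2,"dy":0,"dz":0,"gripper":0}
    - {"wx":0,"wy":0,"wz":0,"dx":-0.3,"dy":0,"dz":0,"gripper":0}
    - {"wx":0,"wy":0,"wz":0,"dx":-0.3,"dy":0,"dz":0,"gripper":0}

```text
time: 26.25
eef_pos: [0.4764, 0.0082, 0.3844]
orientation: [[-1.0, 0.029, -0.0], [0.029, 1.0, 0.0], [0.0, 0.0, -1.0]]
contact_force: [0.3, -0.6, 0.5]
width: 0.0
```

Emit:
jog_arm:
  deltas:
    - {"wx":0,"wy":0,"wz":0,"dx":-0.2,"dy":0,"dz":0,"gripper":0}
    - {"wx":0,"wy":0,"wz":0,"dx":-0.3,"dy":0,"dz":0,"gripper":0}
    - {"wx":0,"wy":0,"wz":0,"dx":-0.3,"dy":0,"dz":0,"gripper":0}

```text
time: 26.62
eef_pos: [0.4794, 0.0079, 0.3843]
orientation: [[-1.0, 0.03, -0.0], [0.03, 1.0, -0.0], [0.0, -0.0, -1.0]]
contact_force: [-0.9, -0.4, -0.9]
width: -0.0003
```

Nearly at the predicted shut position (0.480). Creeping until it stops.

Emit:
jog_arm:
  deltas:
    - {"wx":0,"wy":0,"wz":0,"dx":-0.1,"dy":0,"dz":0,"gripper":0}
    - {"wx":0,"wy":0,"wz":0,"dx":-0.2,"dy":0,"dz":0,"gripper":0}
    - {"wx":0,"wy":0,"wz":0,"dx":-0.2,"dy":0,"dz":0,"gripper":0}

```text
time: 27.0
eef_pos: [0.4802, 0.0081, 0.3842]
orientation: [[-1.0, 0.029, -0.004], [0.029, 1.0, -0.001], [0.004, -0.001, -1.0]]
contact_force: [-7.9, -0.2, 2.8]
width: 0.0001
```

Firm stop at 7.9 N, so the cover is shut. Backing off and checking.

Emit:
jog_arm:
  deltas:
    - {"wx":0,"wy":0,"wz":0,"dx":1,"dy":0,"dz":0,"gripper":0}
    - {"wx":0,"wy":0,"wz":0,"dx":3,"dy":0,"dz":-1,"gripper":0}
    - {"wx":0,"wy":0,"wz":0,"dx":5,"dy":-4,"dz":-6,"gripper":0}
    - {"wx":0,"wy":0,"wz":0,"dx":5,"dy":-9,"dz":-10,"gripper":0}
    - {"wx":0,"wy":0,"wz":0,"dx":5,"dy":-14,"dz":-10,"gripper":0}
    - {"wx":0,"wy":0,"wz":0,"dx":5,"dy":-14,"dz":-10,"gripper":0}

```text
time: 27.75
eef_pos: [0.4268, -0.1348, 0.4848]
orientation: [[-0.999, 0.038, 0.002], [0.038, 0.999, -0.002], [-0.002, -0.002, -1.0]]
contact_force: [0.8, 0.9, -0.4]
width: -0.0002
```

```bash
python3 - <<'E'
from h import *
s=arm.read_state(); print(s['time'],s['eef_pos'],s['contact_force'])
a=arm.get_image('side');b=arm.get_image('scene')
cv2.imwrite('pics/m7.png',np.hstack([cv2.resize(a[40:320,60:400],(400,330)),cv2.resize(b[80:320,150:440],(400,330))])[:,:,::-1])
S=cam('scene');D=cam('side')
R=np.array([[np.cos(.03),np.sin(.03)],[-np.sin(.03),np.cos(.03)]])
for q in((-60,-61),(-60,61)):
    p=np.r_[np.array([.5525,.053])+R@np.array(q)/1000,.268]; u,v=proj(D,p); r,t=proj(S,p)
    print(q,'expected in mosaic side',((u-60)*400/340,(v-40)*330/280),'scene',(400+(r-150)*400/290,(t-80)*330/240))
E
```

```text
27.75 [ 0.4268 -0.1348  0.4848] [ 0.7929  0.8978 -0.3772]
(-60, -61) expected in mosaic side (np.float64(135.91332505613823), np.float64(194.58493017023906)) scene (np.float64(539.936190009807), np.float64(54.23629333444015))
(-60, 61) expected in mosaic side (np.float64(79.38845684808263), np.float64(137.86158370147763)) scene (np.float64(603.3689519591408), np.float64(18.886463461038613))
```

View pics/m7.png

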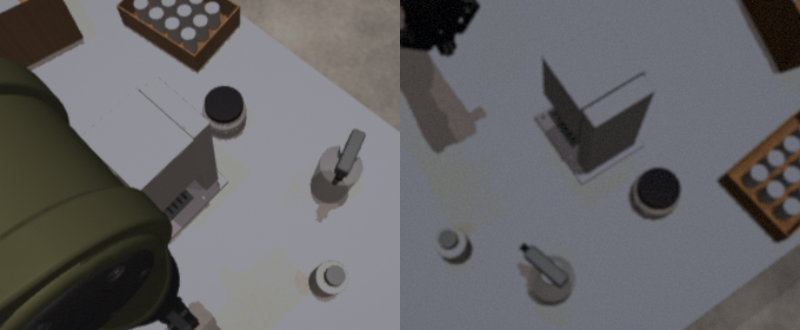

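The cover is flush with the housing: its front corner is at mosaic (543,58) against an expected (540,54). The tub, sprayer and cleaner stand where they were. Handing in.

```bash
python3 -c "
from workcell import arm
print(arm.job_done())"
```

```text
the job is handed in; nothing more can be done
None
```

I fitted the refill into the dispenser, released it, swung the cover shut, and handed the job in at about 28 s of the 64 s allowed. The hand-in reports no verdict.

- **Refill height:** I felt the plate by resting the flange on it, then slid the neck in. With the neck in the slot mouth, the flange touched the plate when raised and the shoulder touched it when lowered, so I slid it in midway between the two.
- **Refill home:** The catches resisted with about 5 N, then pulled the refill in with about 4 N. It met a firm stop at 8 N. After release it stood upright, and both cameras put it at x ≈ 0.553 m. The two camera readings differed by about 7 mm in y; these were rough pixel picks and I did not resolve the difference.
- **Cover:** I pushed it round from about 1.9 rad open until it stopped firmly at 7.9 N, at the position predicted for shut. In the last picture its front corner was within about 5 picture pixels of where a shut cover should be. The refill was not visible behind the shut cover, so its last visual check was with the cover part-closed.
- **Forces and surroundings:** No reading at the end of a move passed about 10 N. In the last picture the cleaner, tub and sprayer looked unmoved, and the arm was clear of everything.
- **Problems:** My first two moves were refused for missing values, and nothing moved. I viewed 11 pictures, one over the budget, because one was taken after those refusals.

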